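# Start the kitchen timers in order

### The arm

A 7-joint arm with a two-finger parallel gripper is mounted at the origin on a cart in front of the work surface, level with it; the furniture and walls round the work are solid. World frame = base frame: x ahead of the robot, y to its left, z up, the work surface at z = 0. Lengths are in m, angles in rad, forces in N, time in s.
With the tool pointing down it reaches from about 0.425 to 0.875 m from the base axis. Payload 9.9 kg.
Tool frame: the origin (TCP) lies between the finger pads; the fingertips stand 14 mm ahead of it and the grasp point (between the pads) lies 5 mm behind it; z points along the fingers, y is the direction in which the jaws open and shut (so a half turn about z gives the same grasp; the last joint's range is limited). The gripper opens to 85 mm and grips with 20 to 120 N. Pads are 22 mm wide; open, the fingers measure 114 mm over their backs; the gripper's body (76 mm by 85 mm) begins 54 mm behind the grasp point. The pads swing forward as they close: fully open they stand 13 mm farther back than shut.
Start: joints at [1.03, 0.576, 0.025, 1.437, -0.015, 1.129, -0.057], TCP at [0.298, -0.606, 0.245] pointing down, gripper open.
Joint ranges: [-2.76, 2.76], [-0.34, 2.15], [-1.52, 1.57], [0.19, 2.46], [-1.09, 4.23], [0.17, 1.99], [-2.82, 2.82]. Speed limits (rad/s): [2.22, 2.22, 3.01, 3.01, 3.14, 3.14, 3.14].

### API

Orientations are given as a rotation vector (axis times angle).
In Python, from station import env, vision, workorder gives the robot as it stands. The module is installed in compiled form; this text tells all that it offers.
- The arm moves only by the shell command python3 -m creep 'ROWS' [OPENING]. ROWS is text: rows parted by semicolons, each of 6 numbers parted by spaces: the shift along the tool's x, y, z normalised to -1 to 1, where 1 is 200 mm, then the turn, a rotation vector about the tool's x, y, z normalised to -1 to 1, where 1 is pi rad. A call has 1 to 8 rows; each row is the pose to reach, as a shift and turn from the pose commanded when the call began, along the tool's axes at that moment, turning the shorter way round; what a row does not reach only later rows make up. A row lasts 1/8 s, in which the tool goes at most 62.5 mm and 10.7 degrees, less where a joint would pass 70% of its speed; a pose out of reach is approached as far as the arm can. A call with a number of a shift or a turn outside -1 to 1 is refused whole. A call with a gripper value outside its range is refused whole. OPENING is the opening, from 0 (shut) to 1 (fully open), set as the call begins (- or left out, the last holds). The fingers move at their own pace and stop on an object; the grip force is fixed at half the most. Time passes only in rows, so rows that repeat a pose let the fingers close. It gives the time, the measured TCP pose, the force and the opening at its end, in the units of the state.
- env.read_state(): the state, without advancing time (a new reading comes with each control period).
- vision.snapshot(name): name is "scene" or "top"; returns (picture, depth): 384x512x3 uint8, red, green, blue; 384x512 float32, m along the optical axis (not along the pixel's ray), 0 where there is no reading.
- vision.camera_params(name): a dict with "K" (3x3 intrinsics, pixels), "camera_from_world" (4x4, takes a point from world to camera coordinates). Camera axes: x right, y down, z forward; pixel columns grow to the right and rows downward; lengths in m; the calibration is good to about 2 mm. A picture is of the moment at which its call begins. camera_params takes no time and is no camera call.
- workorder.close_job(): hands the job in, once; it reports no verdict.
Trained networks look in the newest picture that a camera, given by its name, has taken for a name from the list of things; names that differ only in an ending like _2 or _b are one class to them, and where a whole thing is asked for, a point or a joint stands for the part that bears it (a point fixed in the world has none). Each returns a list of dicts, best first, with "conf" (0 to 1); they miss things now and then, are a little off and sometimes report something else, mostly with a low value. They report only what shows in the picture. A call takes as long as a camera call.
- vision.recognise(camera, query): "box" ([left, top, right, bottom] in pixels, round what is visible of it).
- vision.cut_out(camera, query): "region" (384x512 bool, what is visible of it) and "box" ([left, top, right, bottom] in pixels, round what is visible of it).
The state is a dict: "t": time; "joint_pos": joint angles; "qd": joint speeds; "joint_efforts": joint torques, N m; "tcp_pos": TCP position; "orientation": TCP orientation; "ft_force": force on the tool from outside, world axes, zero at the start; "torque": the same for the moment, N m; "grip_width": opening from 0.0 (shut) to 1.0 (fully open).
Only numpy, scipy, OpenCV 4.12 (cv2) and the standard library are available. Lean on these libraries where they do the work, as an engineer would, in place of code of your own. Each camera call takes 0.05 s, during which the arm holds its last target.

### The job

Three dishes have just gone on: start their kitchen timers in this order by pressing down the key on top of each with a fingertip until it has sunk in and stays down: first the large round timer, then the square one, then the oblong one. Press lightly, do not lift any timer or push it from its place, and do not press the small round timer's key. Leave the tin and everything else on the worktop undisturbed.

Things in the scene. Friction and masses are not known exactly. Their poses are not given: they have to be found in the camera images.
- timer_large_round: The large round kitchen timer, loose on the worktop, about 220 g: a round puck 76 mm across, white plastic housing 30 mm high with one grey key (round, 38 mm across) in the middle of its top. Origin: centre of the underside; z up.
- key_large_round_top (a point): Centre of the top face of the large round timer's key; 18 mm above the housing (48 mm above the worktop) while the key is up, and it sinks with the key.
- key_large_round (a joint): How far the large round timer's key is pressed down, m: 0 = up (not started), 0.008 = bottom stop. It slides straight down against about 2.4 N of friction and stays where it is left. The grey cap above it is cushioned (1.8 N per mm, up to 8 mm more), so under a light push the top face sinks about 1.3 mm before the key moves, and about 9.5 mm when the key is at its bottom stop; the timer runs once the key is more than 0.005 down.
- timer_square: The square kitchen timer, loose on the worktop, about 220 g: a 64 x 64 mm square block, white plastic housing 30 mm high with one grey key (square, 34 x 34 mm) in the middle of its top. Origin: centre of the underside; z up.
- key_square_top (a point): Centre of the top face of the square timer's key; 18 mm above the housing (48 mm above the worktop) while the key is up, and it sinks with the key.
- key_square (a joint): How far the square timer's key is pressed down, m: 0 = up (not started), 0.008 = bottom stop. It slides straight down against about 2.4 N of friction and stays where it is left. The grey cap above it is cushioned (1.8 N per mm, up to 8 mm more), so under a light push the top face sinks about 1.3 mm before the key moves, and about 9.5 mm when the key is at its bottom stop; the timer runs once the key is more than 0.005 down.
- timer_oblong: The oblong kitchen timer, loose on the worktop, about 220 g: an oblong block 44 mm (x) by 86 mm (y), white plastic housing 30 mm high with one grey key (a bar 26 mm (x) by 54 mm (y)) in the middle of its top. Origin: centre of the underside; z up.
- key_oblong_top (a point): Centre of the top face of the oblong timer's key; 18 mm above the housing (48 mm above the worktop) while the key is up, and it sinks with the key.
- key_oblong (a joint): How far the oblong timer's key is pressed down, m: 0 = up (not started), 0.008 = bottom stop. It slides straight down against about 2.4 N of friction and stays where it is left. The grey cap above it is cushioned (1.8 N per mm, up to 8 mm more), so under a light push the top face sinks about 1.3 mm before the key moves, and about 9.5 mm when the key is at its bottom stop; the timer runs once the key is more than 0.005 down.
- timer_small_round: The small round kitchen timer, loose on the worktop, about 150 g: a round puck 50 mm across, white plastic housing 30 mm high with one grey key (round, 29 mm across) in the middle of its top. Origin: centre of the underside; z up. This one is not to be started.
- key_small_round_top (a point): Centre of the top face of the small round timer's key; 18 mm above the housing (48 mm above the worktop) while the key is up, and it sinks with the key.
- key_small_round (a joint): How far the small round timer's key is pressed down, m: 0 = up (not started), 0.008 = bottom stop. It slides straight down against about 2.4 N of friction and stays where it is left. The grey cap above it is cushioned (1.8 N per mm, up to 8 mm more), so under a light push the top face sinks about 1.3 mm before the key moves, and about 9.5 mm when the key is at its bottom stop; the timer runs once the key is more than 0.005 down.
- bean_tin: Food tin, 75 mm across, 58 mm high, standing in the row among the timers; loose bystander. Origin: centre of the underside.
- spoon: Teaspoon, 130 x 26 x 11 mm, lying near the front edge; loose bystander. Origin: centre of the underside.
- candle: Tea light, 38 mm across, 15 mm high, near the front edge; loose bystander. Origin: centre of the underside.
- lemon: Lemon, 83 x 58 x 58 mm, behind the row; loose bystander. Origin: centre of the underside.
- shaker: Salt shaker, 44 mm across, 90 mm high, behind the row; loose bystander. Origin: centre of the underside.
- tomato: Tomato, 58 mm across, 62 mm high, behind the row; loose bystander. Origin: centre of the underside.
- honey: Honey jar, 65 mm across, 100 mm high, behind the row on the left; loose bystander. Origin: centre of the underside.

How it is judged:
By the outcome, as a careful person would: the job done as asked, in the order asked, and still so for the second after the job is handed in, with the robot touching nothing.
It also fails if it takes over 43 s, if anything falls off the work surface, if the arm or the gripper's body presses on something with over 40 N, if the wrist force passes 120 N, or if a joint passes its speed limit or range.

## Working session

There is one attempt and no reset: what is moved stays moved. The work goes in short steps, Python scripts to look and compute and a shell command to move; the robot and the scene stay as the last step left them, time stands still between calls to the robot, and variables do not carry over. Pictures are saved under pics/ and viewed, and the job is handed in when it is done.

```bash
mkdir -p pics
cat > h.py <<'E'
import numpy as np,cv2
from station import env,vision,workorder
def snap(n,f):
    p,d=vision.snapshot(n); cv2.imwrite(f'pics/{f}.png',cv2.cvtColor(p,cv2.COLOR_RGB2BGR)); return p,d
def world(n,d):
    c=vision.camera_params(n);K=np.array(c['K']);T=np.linalg.inv(np.array(c['camera_from_world']))
    v,u=np.mgrid[:384,:512]
    P=np.stack([(u-K[0,2])/K[0,0]*d,(v-K[1,2])/K[1,1]*d,d,np.ones_like(d)],-1)
    return (P@T.T)[...,:3]
E
python3 - <<'E'
from h import *
p,d=snap('top','top1');W=world('top',d);np.save('w.npy',W)
for q in ['timer_large_round','timer_square','timer_oblong','timer_small_round','bean_tin']:
    for r in vision.cut_out('top',q)[:2]:
        m=r['region']&(d>0);P=W[m]
        if not len(P): continue
        k=P[(P[:,2]>.04)]
        print(q,round(r['conf'],2),r['box'],P[:,2].max().round(3),len(k),(k.min(0)+k.max(0)).round(3)/2 if len(k) else '',np.median(k,0).round(4) if len(k) else '',k.min(0).round(3) if len(k) else '',k.max(0).round(3)if len(k) else '')
p,d=snap('scene','scene1')
s=env.read_state();print(s)
E
```

```text
timer_large_round 0.92 [324.7, 186.6, 350.3, 215.3] 0.057 140 [ 0.465  -0.0775  0.05  ] [ 0.4648 -0.0772  0.0485] [ 0.447 -0.096  0.043] [ 0.482 -0.059  0.057]
timer_large_round 0.62 [174.2, 201.8, 184.9, 214.5] 0.054 80 [0.4655 0.3905 0.048 ] [0.4653 0.3891 0.0488] [0.452 0.377 0.042] [0.479 0.404 0.054]
timer_square 0.76 [248.6, 191.4, 272.0, 217.8] 0.055 142 [0.4655 0.1535 0.048 ] [0.4659 0.1526 0.0487] [0.445 0.132 0.041] [0.486 0.175 0.055]
timer_oblong 0.86 [285.1, 180.2, 318.5, 201.1] 0.056 169 [0.5015 0.0285 0.049 ] [0.5015 0.0298 0.0482] [0.483 0.001 0.042] [0.52  0.057 0.056]
timer_oblong 0.33 [294.0, 185.5, 311.2, 195.6] 0.056 154 [0.5   0.03  0.049] [0.5001 0.0301 0.0484] [0.483 0.004 0.042] [0.517 0.056 0.056]
timer_small_round 0.75 [168.5, 196.7, 185.9, 214.0] 0.054 82 [0.4655 0.391  0.048 ] [0.4653 0.3891 0.0488] [0.452 0.377 0.042] [0.479 0.404 0.054]
bean_tin 0.55 [202.2, 190.6, 229.3, 216.5] 0.064 546 [0.466  0.283  0.0525] [0.4659 0.2827 0.0555] [0.429 0.246 0.041] [0.503 0.32  0.064]
{'t': 0.35, 'joint_pos': array([ 1.03019286,  0.57589805,  0.02488942,  1.43723918, -0.01499514,
        1.12901025, -0.05654574]), 'qd': array([ 1.02354962e-04, -1.72572937e-03, -1.16412902e-03, -1.33893432e-03,
        2.37800380e-05,  1.14632292e-03, -6.67449742e-04]), 'joint_efforts': array([-2.30772621e-04, -7.64656949e+01,  2.24617504e+00, -2.85857946e+01,
        1.51170575e-02,  6.35112738e-03,  7.17781222e-05]), 'tcp_pos': array([ 0.29770103, -0.60571982,  0.24510619]), 'orientation': array([-3.05967209e+00, -7.11183481e-01,  1.64066281e-04]), 'ft_force': array([-0.1643222 ,  0.42887272,  0.20414805]), 'torque': array([-0.06672344,  0.01270578, -0.01624344]), 'grip_width': 0.9993924602319502}
```

View pics/top1.png

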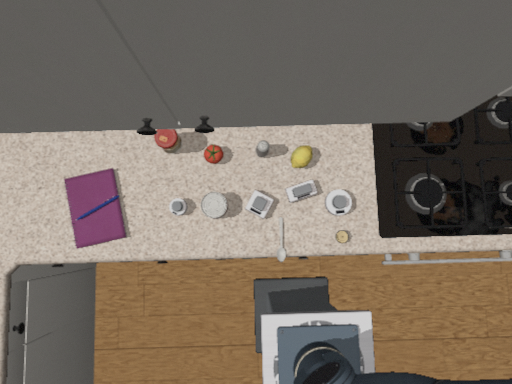

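View pics/scene1.png

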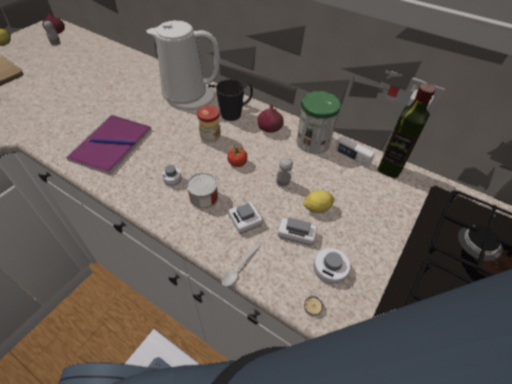

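Run:
```python
import numpy as np
W=np.load('w.npy')
# objects tall above table: map
import cv2
m=((W[...,2]>.02)&(W[...,0]>.3)&(W[...,0]<.9)&(abs(W[...,1])<.7)).astype('uint8')
n,l,s,c=cv2.connectedComponentsWithStats(m)
for i in range(1,n):
    if s[i,4]<20: continue
    P=W[l==i];print(s[i],P.min(0).round(3),P.max(0).round(3))
from scipy.spatial.transform import Rotation as R
M=R.from_rotvec([-3.05967209e+00,-7.11183481e-01,1.6e-4]).as_matrix();print(M.round(4))
T=np.array([0.29770103,-0.60571982,0.24510619])
for n,p in dict(L=(.465,-.0773),S=(.4658,.153),O=(.501,.0295)).items():
    print(n,(M.T@(np.array([*p,.12])-T)/.2).round(3))
```

```text
[    0     0   512   153 65742] [ 0.371 -0.614  0.02 ] [0.767 0.632 1.252]
[256 140  14  17 196] [0.605 0.12  0.021] [0.643 0.159 0.092]
[204 144  20  20 299] [0.59  0.256 0.022] [0.645 0.313 0.064]
[291 145  22  23 401] [ 0.371 -0.006  0.029] [0.633 0.177 1.252]
[ 393  157   76   72 1920] [ 0.371 -0.446  0.02 ] [0.588 0.177 1.252]
[478 156  34  72 584] [ 0.371 -0.592  0.02 ] [0.582 0.177 1.252]
[286 179  32  23 443] [ 0.371 -0.016  0.021] [0.534 0.177 1.252]
[326 189  26  26 540] [ 0.371 -0.114  0.021] [0.502 0.177 1.252]
[201 191  27  27 574] [0.371 0.177 0.022] [0.503 0.32  1.252]
[246 190  28  28 478] [0.371 0.113 0.022] [0.506 0.193 1.252]
[170 198  17  18 240] [0.371 0.177 0.02 ] [0.489 0.413 1.252]
[ 77 200  34  20  62] [0.437 0.589 0.02 ] [0.489 0.684 0.027]
[[ 8.975e-01  4.410e-01 -2.000e-04]
 [ 4.410e-01 -8.975e-01  3.000e-04]
 [-0.000e+00 -4.000e-04 -1.000e+00]]
L [ 1.916 -2.002  0.626]
S [ 2.427 -3.034  0.627]
O [ 2.313 -2.402  0.626]
```

The top view shows large round at (339,202), oblong (302,191), square (260,204), tin (215,206) and small round (178,207). The scene view shows the same row order. I'm shutting the gripper and moving above the large round timer.

```bash
python3 -m creep '0.2 -0.21 0;0.4 -0.42 0' 0 2>&1 | tail -3; python3 -m creep '0.15 -0.16 0 0 0 0;0.35 -0.37 0 0 0 0;0.55 -0.58 0 0 0 0;0.75 -0.79 0 0 0 0;0.9 -0.94 0 0 0 0;0.958 -1 0 0 0 0;0.958 -1 0 0 0 0;0.958 -1 0 0 0 0' 0
```

```text
invalid input
t: 1.35
tcp_pos: [0.3808, -0.3435, 0.2453]
orientation: [3.06, 0.708, -0.001]
ft_force: [0.6, -0.0, 0.0]
grip_width: -0.001
```

```bash
python3 -m creep '0.15 -0.16 0 0 0 0;0.35 -0.37 0 0 0 0;0.55 -0.58 0.1 0 0 0;0.75 -0.79 0.2 0 0 0;0.9 -0.94 0.35 0 0 0;0.958 -1 0.5 0 0 0;0.958 -1 0.55 0 0 0;0.958 -1 0.55 0 0 0'
cat >> h.py <<'E'
from scipy.spatial.transform import Rotation as R
def go(x,y,z):
    s=env.read_state();M=R.from_rotvec(s['orientation']).as_matrix()
    print('tcp',s['tcp_pos'].round(4),'f',s['ft_force'].round(2),'tilt',M[:,2].round(4),'t',s['t'],'w',round(s['grip_width'],3))
    print('shift',(M.T@(np.array([x,y,z])-s['tcp_pos'])/.2).round(4))
E
python3 - <<'E'
from h import *
go(.465,-.0773,.0655)
p,d=snap('top','top2');p,d=snap('scene','scene2')
W=world('scene',d)
for q in ['timer_large_round','timer_square','timer_oblong']:
    for r in vision.cut_out('scene',q)[:1]:
        m=r['region']&(d>0);P=W[m];k=P[(P[:,2]>.044)&(P[:,2]<.056)];b=P[(P[:,2]>.02)&(P[:,2]<.056)]
        print(q,r['conf'],r['box'],len(k),(k.min(0)+k.max(0))/2,np.median(k,0),(b.min(0)+b.max(0))/2)
E
```

```text
t: 2.35
tcp_pos: [0.4648, -0.0797, 0.135]
orientation: [3.061, 0.708, -0.002]
ft_force: [0.3, -0.6, 0.6]
grip_width: -0.004
tcp [ 0.4648 -0.0797  0.135 ] f [ 0.26 -0.58  0.6 ] tilt [-1.4e-03 -6.0e-04 -1.0e+00] t 2.35 w -0.004
shift [ 0.0065 -0.0102  0.3477]
timer_large_round 0.77 [310.6, 246.8, 351.0, 284.2] 225 [ 0.4659083  -0.07541569  0.04759524] [ 0.4644511  -0.07526596  0.04773481] [ 0.46486487 -0.07516608  0.03545938]
timer_oblong 0.63 [277.5, 219.7, 318.0, 245.3] 225 [0.50107168 0.03110078 0.04793372] [0.50085536 0.03065291 0.04763418] [0.50192518 0.02606934 0.03588637]
```

The two cameras agree within 2 mm. Next I descend to just above the key.

```bash
python3 -m creep '0.004 -0.006 0.1 0 0 0;0.0065 -0.013 0.2 0 0 0;0.0065 -0.013 0.28 0 0 0;0.0065 -0.013 0.335 0 0 0;0.0065 -0.013 0.335 0 0 0;0.0065 -0.013 0.335 0 0 0'
python3 - <<'E'
from h import *
go(.465,-.0765,.0527)
snap('scene','scene3')
E
```

```text
t: 3.35
tcp_pos: [0.4656, -0.075, 0.0688]
orientation: [3.06, 0.711, 0.001]
ft_force: [0.4, 0.2, -1.2]
grip_width: 0.002
tcp [ 0.4656 -0.075   0.0688] f [ 0.44  0.21 -1.22] tilt [ 8.e-04 -1.e-04 -1.e+00] t 3.35 w 0.002
shift [-0.0058  0.0053  0.0806]
```

View pics/scene3.png

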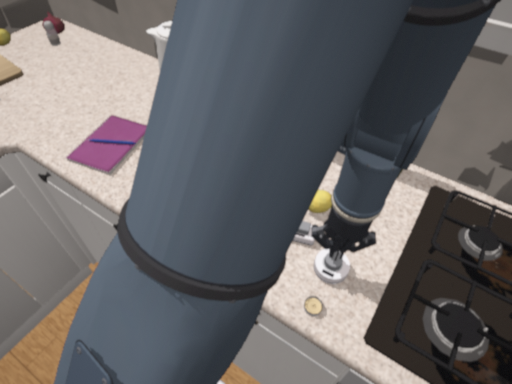

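The shut fingertips are centred over the large round key at about (333,258). Pressing now.

```bash
python3 -m creep '-0.003 0.003 0.025 0 0 0;-0.003 0.003 0.045 0 0 0;-0.003 0.003 0.06 0 0 0;-0.003 0.003 0.072 0 0 0;-0.003 0.003 0.08 0 0 0;-0.003 0.003 0.08 0 0 0'
python3 - <<'E'
from h import *
for i in range(4):
    go(.465,-.0765,.0525); vision.snapshot('top')
E
```

```text
t: 4.15
tcp_pos: [0.4652, -0.0758, 0.0523]
orientation: [3.06, 0.711, 0.0]
ft_force: [0.5, -1.9, 2.9]
grip_width: 0.0
tcp [ 0.4652 -0.0758  0.0523] f [ 0.52 -1.94  2.94] tilt [ 3.e-04 -1.e-04 -1.e+00] t 4.15 w 0.0
shift [-0.0024  0.003  -0.0011]
tcp [ 0.4651 -0.0758  0.0524] f [ 1.09 -1.21  3.5 ] tilt [ 3.e-04 -1.e-04 -1.e+00] t 4.2 w -0.003
shift [-0.0023  0.003  -0.0007]
tcp [ 0.4652 -0.0757  0.0524] f [ 1.61 -1.87  3.09] tilt [ 4.e-04 -0.e+00 -1.e+00] t 4.25 w 0.002
shift [-0.0024  0.003  -0.0005]
tcp [ 0.4652 -0.0758  0.0524] f [ 1.22 -1.23  2.95] tilt [ 5.e-04 -1.e-04 -1.e+00] t 4.3 w 0.0
shift [-0.0024  0.0029 -0.0004]
```

```bash
python3 -m creep '0 0 -0.03 0 0 0;0 0 -0.1 0 0 0;0 0 -0.2 0 0 0;0 0 -0.3 0 0 0;0 0 -0.38 0 0 0;0 0 -0.4 0 0 0'
python3 - <<'E'
from h import *
go(.4655,.153,.135)
p,d=snap('scene','scene4')
W=world('scene',d)
for q in ['timer_large_round']:
    for r in vision.cut_out('scene',q)[:1]:
        m=r['region']&(d>0);P=W[m];k=P[np.hypot(P[:,0]-.465,P[:,1]+.0765)<.016]
        print(q,r['conf'],r['box'],len(k),np.median(k[k[:,2]<.07],0),len(k[k[:,2]<.07]))
k=W[(np.hypot(W[...,0]-.465,W[...,1]+.0765)<.014)&(W[...,2]<.07)];print(len(k),np.median(k,0) if len(k) else '')
E
```

```text
t: 5.1
tcp_pos: [0.4653, -0.0756, 0.1338]
orientation: [3.06, 0.711, 0.003]
ft_force: [-0.5, 0.6, 0.5]
grip_width: -0.001
tcp [ 0.4653 -0.0756  0.1338] f [-0.51  0.57  0.47] tilt [ 1.9e-03 -1.0e-04 -1.0e+00] t 5.1 w -0.001
shift [ 0.5053 -1.0254 -0.0062]
timer_large_round 0.74 [275.9, 218.0, 317.2, 246.1] 0 [nan nan nan] 0
119 [ 0.464675   -0.07627113  0.03983784]
  return _methods._mean(a, axis=axis, dtype=dtype,
  ret = um.true_divide(
```

View pics/scene4.png

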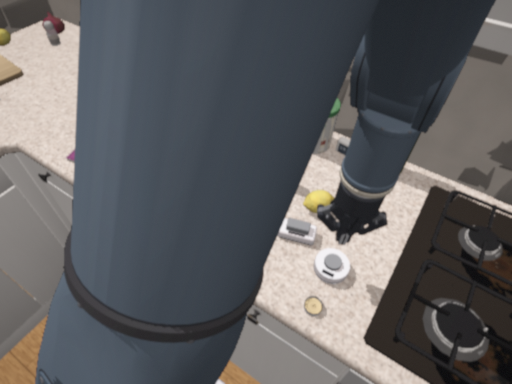

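The large round key now reads 0.040 m, down from 0.048, and the timer hasn't moved (333,262). The network's box for it was the oblong timer, so I ignored that. On to the square timer.

```bash
python3 -m creep '0.08 -0.16 -0.03 0 0 0;0.19 -0.37 -0.03 0 0 0;0.3 -0.58 -0.03 0 0 0;0.41 -0.8 -0.03 0 0 0;0.48 -0.95 -0.02 0 0 0;0.505 -1 0 0 0 0;0.505 -1 0 0 0 0;0.505 -1 0 0 0 0'
python3 - <<'E'
from h import *
go(.4655,.153,.068)
p,d=snap('scene','scene5');p,d=snap('top','top5');W=world('top',d)
for r in vision.cut_out('top','timer_square')[:1]:
    m=r['region']&(d>0);P=W[m];print(r['box'],r['conf'],P.shape)
p,d=vision.snapshot('scene');W=world('scene',d)
for r in vision.cut_out('scene','timer_square')[:1]:
    m=r['region']&(d>0);P=W[m];k=P[(P[:,2]>.04)&(P[:,2]<.056)];print(r['box'],r['conf'],P.shape,k.min(0),k.max(0))
E
```

```text
t: 6.2
tcp_pos: [0.4673, 0.1467, 0.1321]
orientation: [3.06, 0.708, -0.001]
ft_force: [0.5, 0.0, 0.4]
grip_width: 0.0
tcp [0.4673 0.1467 0.1321] f [0.54 0.03 0.43] tilt [-7.e-04 -1.e-03 -1.e+00] t 6.2 w 0.0
shift [ 0.0061 -0.0327  0.3203]
```

View pics/scene5.png

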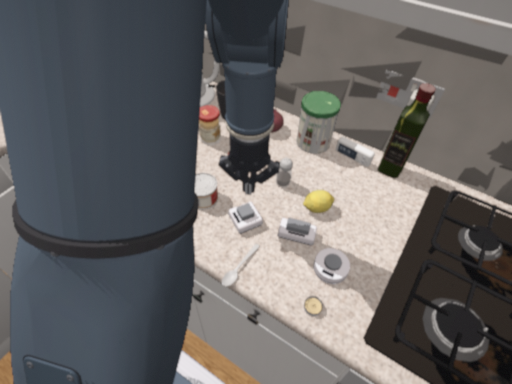

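View pics/top5.png

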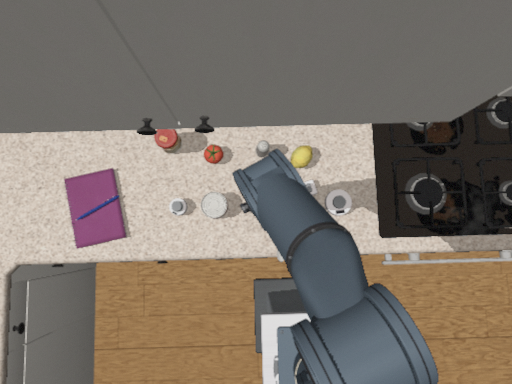

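The scene view shows the square timer clear at (246,216), with the fingers above it. I'll check its position from depth while descending.

```bash
python3 - <<'E'
from h import *
p,d=vision.snapshot('scene');W=world('scene',d)
for c in [(.4655,.153),(.501,.030)]:
    a=(np.hypot(W[...,0]-c[0],W[...,1]-c[1])<.05)
    k=W[a&(W[...,2]>.044)&(W[...,2]<.054)]
    print(len(k),k.min(0).round(4),k.max(0).round(4),np.median(k,0).round(4),((k.min(0)+k.max(0))/2).round(4))
E
python3 -m creep '0.003 -0.016 0.1 0 0 0;0.006 -0.032 0.2 0 0 0;0.006 -0.032 0.27 0 0 0;0.006 -0.032 0.31 0 0 0;0.006 -0.032 0.31 0 0 0;0.006 -0.032 0.31 0 0 0'
python3 - <<'E'
from h import *
go(.4655,.1535,.0525)
snap('scene','scene6')
E
```

```text
170 [0.4446 0.1339 0.044 ] [0.4859 0.1762 0.0508] [0.4655 0.1546 0.0479] [0.4653 0.1551 0.0474]
229 [0.4837 0.0031 0.044 ] [0.5189 0.0586 0.0502] [0.5002 0.0305 0.0473] [0.5013 0.0309 0.0471]
t: 7.25
tcp_pos: [0.4659, 0.1546, 0.0707]
orientation: [-3.06, -0.711, -0.001]
ft_force: [0.6, -0.4, 0.2]
grip_width: 0.002
tcp [0.4659 0.1546 0.0707] f [ 0.63 -0.41  0.18] tilt [ 6.e-04  2.e-04 -1.e+00] t 7.25 w 0.002
shift [-0.0045  0.0041  0.0911]
```

View pics/scene6.png

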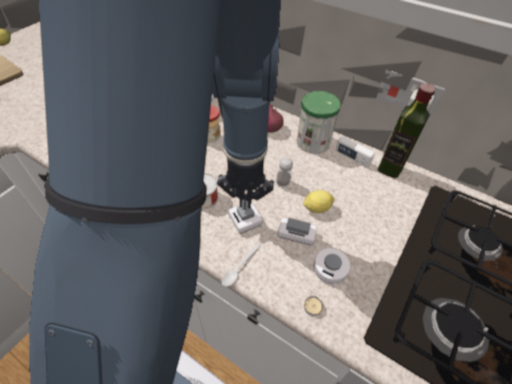

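The tip is centred over the square key (246,210). Pressing.

```bash
python3 -m creep '-0.002 0.002 0.03 0 0 0;-0.002 0.002 0.05 0 0 0;-0.002 0.002 0.068 0 0 0;-0.002 0.002 0.08 0 0 0;-0.002 0.002 0.089 0 0 0;-0.002 0.002 0.089 0 0 0'
python3 - <<'E'
from h import *
for i in range(3):
    go(.4655,.1535,.0525); vision.snapshot('top')
E
```

```text
t: 8.05
tcp_pos: [0.4655, 0.154, 0.0525]
orientation: [3.06, 0.711, 0.0]
ft_force: [1.1, -2.2, 2.0]
grip_width: -0.008
tcp [0.4655 0.154  0.0525] f [ 1.07 -2.17  2.04] tilt [ 1.e-04 -1.e-04 -1.e+00] t 8.05 w -0.008
shift [-0.0014  0.0023 -0.0001]
tcp [0.4656 0.154  0.0525] f [ 1.38 -0.76  2.85] tilt [ 2.e-04 -0.e+00 -1.e+00] t 8.1 w 0.0
shift [-0.0015  0.0023  0.0002]
tcp [0.4655 0.1541 0.0526] f [ 1.35 -1.03  2.95] tilt [ 1.e-04 -0.e+00 -1.e+00] t 8.15 w 0.001
shift [-0.0013  0.0025  0.0003]
```

```bash
python3 -m creep '0 0 -0.03 0 0 0;0 0 -0.1 0 0 0;0 0 -0.2 0 0 0;0 0 -0.3 0 0 0;0 0 -0.38 0 0 0;0 0 -0.4 0 0 0;0 0 -0.4 0 0 0'
python3 - <<'E'
from h import *
go(.501,.0305,.133)
p,d=snap('scene','scene7');W=world('scene',d)
for c in [(.4655,.154),(.501,.0305),(.465,-.0765)]:
    a=(np.hypot(W[...,0]-c[0],W[...,1]-c[1])<.012)
    k=W[a&(W[...,2]<.06)]
    print(len(k),np.median(k,0).round(4))
E
```

```text
t: 9.07
tcp_pos: [0.4654, 0.1541, 0.1328]
orientation: [-3.06, -0.711, -0.001]
ft_force: [0.2, 0.4, -0.1]
grip_width: -0.001
tcp [0.4654 0.1541 0.1328] f [ 0.15  0.44 -0.08] tilt [ 5.e-04  3.e-04 -1.e+00] t 9.075 w -0.001
shift [-0.1131  0.6331 -0.0011]
65 [0.4654 0.1536 0.0401]
83 [0.4988 0.03   0.0476]
88 [ 0.4647 -0.0764  0.0399]
```

The square key is down (0.040). Now the oblong.

```bash
python3 -m creep '-0.02 0.12 0 0 0 0;-0.05 0.28 0 0 0 0;-0.08 0.45 0 0 0 0;-0.105 0.58 0 0 0 0;-0.113 0.633 0.04 0 0 0;-0.113 0.633 0.15 0 0 0;-0.113 0.633 0.25 0 0 0;-0.113 0.633 0.25 0 0 0'
python3 - <<'E'
from h import *
go(.501,.0305,.0525)
snap('scene','scene8')
E
```

```text
t: 10.12
tcp_pos: [0.4996, 0.0313, 0.0808]
orientation: [-3.059, -0.713, 0.006]
ft_force: [0.4, 0.9, -0.5]
grip_width: -0.003
tcp [0.4996 0.0313 0.0808] f [ 0.39  0.92 -0.48] tilt [-0.0039  0.     -1.    ] t 10.125 w -0.003
shift [0.005  0.0068 0.1412]
```

View pics/scene8.png

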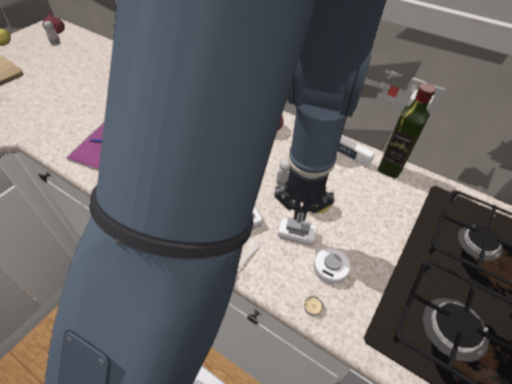

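The tip is over the oblong key (299,225). The arm was still settling, so I'll step down and then read the pose.

```bash
python3 -m creep '0 0.002 0.03 0 0 0;0 0.002 0.06 0 0 0;0 0.002 0.06 0 0 0'
python3 - <<'E'
from h import *
go(.501,.0305,.0525)
E
```

```text
t: 10.55
tcp_pos: [0.501, 0.0302, 0.0703]
orientation: [-3.06, -0.711, 0.001]
ft_force: [-0.7, -0.4, 0.2]
grip_width: 0.002
tcp [0.501  0.0302 0.0703] f [-0.71 -0.37  0.18] tilt [-4.e-04 -0.e+00 -1.e+00] t 10.55 w 0.002
shift [ 0.0007 -0.0014  0.0889]
```

```bash
python3 -m creep '0 0 0.03 0 0 0;0 0 0.05 0 0 0;0 0 0.068 0 0 0;0 0 0.08 0 0 0;0 0 0.09 0 0 0;0 0 0.09 0 0 0;0 0 0.09 0 0 0'
python3 - <<'E'
from h import *
for i in range(3):
    go(.501,.0305,.0525); vision.snapshot('top')
E
```

```text
t: 11.42
tcp_pos: [0.5013, 0.0302, 0.0526]
orientation: [3.06, 0.711, 0.0]
ft_force: [1.1, 0.5, 2.3]
grip_width: -0.0
tcp [0.5013 0.0302 0.0526] f [1.09 0.47 2.27] tilt [ 2.e-04  0.e+00 -1.e+00] t 11.425 w -0.0
shift [-0.0005 -0.0021  0.0005]
tcp [0.5013 0.0302 0.0526] f [-1.    0.02  3.25] tilt [ 2.e-04  0.e+00 -1.e+00] t 11.475 w -0.001
shift [-0.0005 -0.0022  0.0006]
tcp [0.5013 0.0302 0.0526] f [ 0.11 -0.36  3.27] tilt [ 2.e-04  1.e-04 -1.e+00] t 11.525 w 0.0
shift [-0.0005 -0.002   0.0006]
```

```bash
python3 -m creep '0 0 -0.03 0 0 0;0 0 -0.1 0 0 0;0 0 -0.2 0 0 0;0 0 -0.3 0 0 0;0 0 -0.42 0 0 0;0 0 -0.6 0 0 0;0 0 -0.75 0 0 0;0 0 -0.75 0 0 0'
python3 - <<'E'
from h import *
go(.501,.0305,.133)
p,d=snap('scene','scene9');W=world('scene',d)
for c in [(.4655,.154),(.501,.0305),(.465,-.0765)]:
    a=(np.hypot(W[...,0]-c[0],W[...,1]-c[1])<.012)
    k=W[a&(W[...,2]<.06)]
    print(len(k),np.median(k,0).round(4) if len(k) else '')
p,d=snap('top','top9')
E
```

```text
t: 12.58
tcp_pos: [0.5023, 0.0303, 0.2055]
orientation: [3.06, 0.711, 0.008]
ft_force: [0.2, -0.5, -1.0]
grip_width: -0.0
tcp [0.5023 0.0303 0.2055] f [ 0.15 -0.53 -1.04] tilt [ 4.8e-03  6.0e-04 -1.0e+00] t 12.575 w -0.0
shift [-0.0068 -0.0043  0.3623]
67 [0.4656 0.1537 0.04  ]
81 [0.4995 0.0298 0.0397]
88 [ 0.4646 -0.0764  0.0399]
```

View pics/scene9.png

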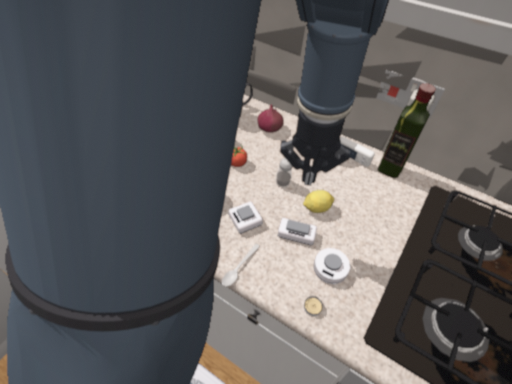

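View pics/top9.png

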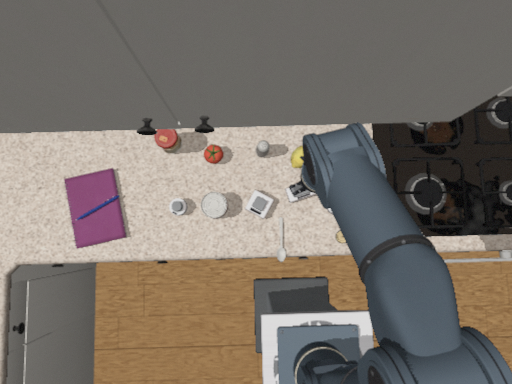

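All three keys read 0.040 m, and the timers at (246,217), (297,231) and (332,265) are in place. The tin (215,206), small round timer (178,207) and bystanders haven't moved, and the gripper is well clear. I'll let the arm settle, then hand in.

```bash
python3 -m creep '0 0 0 0 0 0;0 0 0 0 0 0'; python3 -c "
from h import *
workorder.close_job()"
```

```text
t: 12.92
tcp_pos: [0.5008, 0.0301, 0.2018]
orientation: [-3.06, -0.711, 0.002]
ft_force: [0.1, -0.3, 0.8]
grip_width: 0.001
the job is handed in; nothing more can be done
```

I pressed the large round, then the square, then the oblong timer's key with the shut fingertips, and handed the job in at about 13 s.

- **Keys:** each press used about 3 N. On the last depth check all three key tops read about 0.040 m, down from 0.048 m, so each is about 8 mm down and stayed there.
- **Everything else:** the three timers measured in the same place within about 1 mm. In the last pictures the tin, small round timer and visible bystanders looked unmoved; I did not measure these. The lemon and candle were partly hidden by the arm in the top view but clear in the scene view. I never went near the small round timer.
- **Checks that disagreed:** in one picture the network labelled the oblong timer as the large round one. In another it found no square timer because the arm was in the way. I used depth measurements from the scene camera in both cases.
- **Refused move:** my first move command was rejected as malformed and moved nothing.

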